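# Hold a hatch cover flush on a tilted weld stage

## Robot

A 6-joint arm with a two-finger parallel gripper is mounted at the origin on the work surface. World frame = base frame: x ahead of the robot, y to its left, z up, the work surface at z = 0. Lengths are in mm, angles in rad, forces in N, time in s.
With the tool pointing down it reaches from about 350 to 875 mm from the base axis. Payload 4.2 kg.
Tool frame: the origin (TCP) lies midway between the tips of the shut fingers; the grasp point (between the pads) lies 19 mm behind it (arm.tcp_to_grasp is the distance from the TCP to the grasp point, in mm); z points along the fingers, y is the line along which they close (so a half turn about z gives the same grasp; the last joint's range is limited). The gripper opens to 85 mm and grips with 20 to 120 N. Pads are 22 mm wide; open, the fingers measure 114 mm over their backs; the gripper's body (76 mm by 85 mm) begins 54 mm behind the grasp point. The pads swing forward as they close: fully open they stand 13 mm farther back than shut.
Start: joints at [-1.066, 0.385, 0.008, 0, -1.194, -0.259], TCP at [152.1, -606.189, 231.312] pointing down, gripper open.
Joint ranges: [-3.14, 3.14], [-1.21, 2.06], [-1.07, 1.41], [-3.16, 2.05], [-2.99, -0.16], [-3.1, 3.1]. Speed limits (rad/s): [2.79, 2.79, 3.14, 3.14, 3.14, 3.14].

## Interface

Orientations are given as a unit quaternion [x, y, z, w].
In Python, from bench import arm, imaging, job, models gives the robot as it stands.
- The arm moves only by the tool arm_command, never from a script. Its argument "rows" is a list of rows, each an object with "grip": the opening, from 0 (shut) to 1 (fully open); "linear": the shift along the tool's x, y, z in mm, a list of three; "rot": the turn, a rotation vector about the tool's x, y, z in rad, a list of three. In form: [{"grip": grip, "linear": [tx, ty, tz], "rot": [rx, ry, rz]}, ...]. A call has 1 to 10 rows; each row is the pose to reach, as a shift and turn from the pose commanded when the call began, along the tool's axes at that moment; what a row does not reach only later rows make up. A row lasts 1/8 s, in which the tool goes at most 62.5 mm and 10.7 degrees, less where a joint would pass 70% of its speed; a pose out of reach is approached as far as the arm can. A call with a gripper value outside its range is refused whole. The fingers move at their own pace and stop on an object; the grip force is fixed at half the most. Time passes only in rows, so rows that repeat a pose let the fingers close. It gives the time, the measured TCP pose, the force, the opening and the grip force at its end, in the units of the state.
- arm.read_state(): the state, without advancing time (a new reading comes with each control period).
- imaging.get_image(name): name is "scene" or "top"; returns a dict with "frame" (480x640x3 uint8, red, green, blue), "fx", "fy", "cx", "cy" (pixels), "extrinsics" (4x4, takes a point from world to camera coordinates). Camera axes: x right, y down, z forward; pixel columns grow to the right and rows downward; lengths in mm; the calibration is good to about 2 mm. A picture is of the moment at which its call begins. There is no depth.
- job.job_done(): hands the job in; it is judged then, once.
Trained networks look in a picture, given as the dict that the camera call returned (one of the last four; its "shot" number tells which), for a name from the list of things; names that differ only in an ending like _2 or _b are one class to them, and where a whole thing is asked for, a point or a joint stands for the part that bears it (a point fixed in the world has none). Each returns a list of dicts, best first, with "score" (0 to 1); they miss things now and then, are a little off and sometimes report something else, mostly with a low value. They report only what shows in the picture. A call takes as long as a camera call. They do not tell look-alikes from the thing itself.
- models.spot_in(picture, query): "rect" ([left, top, right, bottom] in pixels, round what is visible of it).
- models.tip_of(picture, query): "pixel" ([column, row] in pixels: a listed point, or the origin of a listed thing).
The state is a dict: "clock": time; "joints": joint angles; "joint_vel": joint speeds; "joint_efforts": joint torques, N m; "position": TCP position; "ee_rot": TCP orientation; "contact_force": force on the tool from outside, world axes, zero at the start; "wrist_torque": the same for the moment, N m; "gripper_width": finger opening in mm; "grasp_force": force on a finger pad.
Only numpy, scipy, OpenCV 4.12 (cv2) and the standard library are available. Lean on these libraries where they do the work, as an engineer would, in place of code of your own. Each camera call takes 0.05 s, during which the arm holds its last target. There are 200 camera calls.

## Task

A parts cup has been left on the aluminium hatch cover: clear it by nesting it upright and fully home in the matching cup on the bench, without moving that cup elsewhere, and let it go. Then pick the cover up by its handle, tilt it to match the sloped steel stage and hold it there ready for tacking: handle side out, centred and square on the stage, flush all over and pressed on with a steady push of about 10 N. Finish while still gripping and pressing the cover; leave everything else on the bench alone.

Things in the scene. Friction and masses are not known exactly. Their poses are not given: they have to be found in the camera images.
- cover: Loose flat aluminium hatch cover, about 280 g: plate 110 (x) x 170 (y) x 5 thick. Origin: centre of the underside; z out of the top. Flat-bar handle along x over the centre: 80 long, 10 wide (y), 36 to 50 above the underside, on 10 x 10 legs at x = -35 and +35. Same after a half turn about z. Sizes in mm
- stage: Dark steel plate of the tilting stage, 150 (x, up the slope) x 220 (y, level) x 14 thick, dotted with holes. Origin: centre of its sloped top face, 105 above the bench; z: normal out of the face. Leans to the robot side, 11 to 34 deg from level; clamped, does not give. Side cheeks at y beyond +-113 rise to 1 below the origin; foot 160 x 250. Sizes in mm
- cup_cover: Loose tapered steel cup standing on the cover plate, on the +y side of its handle: outer dia 36 at the foot, 58 at the rim, 60 tall, wall 3, thick bottom (inner floor 26 above the foot). About 120 g. Origin: centre of its underside; z up. Sizes in mm
- cup_bench: Same cup, standing empty on the bench by itself. Origin: centre of its underside. A cup nested in it seats with its foot on this cup's inner floor, 26 above this origin, with its rim 86 above the bench. Sizes in mm
- spray_can: Bystander: grey round can, 52 dia x 150 tall, standing (sizes in mm). Leave it alone
- tube_offcut: Bystander: short steel tube, 48 dia x 35 tall, standing on its end (sizes in mm). Leave it alone
- angle_block: Bystander: dark steel L-shaped welding angle, 60 x 50 x 50 (sizes in mm). Leave it alone
- hammer: Bystander: hammer lying on the bench (sizes in mm). Leave it alone
- wrench: Bystander: wrench lying on the bench (sizes in mm). Leave it alone
- brush: Bystander: hand brush lying on the bench (sizes in mm). Leave it alone
Things that resemble listed ones, but are neither listed nor needed, are in the scene too. What is shaped like the cup_bench but orange or turquoise is not meant.

How it is judged:
By the outcome, as a careful person would: the job done as asked, in the order asked, and still so for the second after the job is handed in, while the arm keeps its last pose, push and grip.
It also fails if it takes over 67 s, if anything falls off the work surface, if the arm or the gripper's body presses on something with over 40 N, if the wrist force passes 120 N, or if a joint passes its speed limit or range.

## Working session

There is one attempt and no reset: what is moved stays moved. The work goes in short steps, Python scripts to look and compute and a tool call to move; the robot and the scene stay as the last step left them, time stands still between calls to the robot, and variables do not carry over. Pictures are saved under pics/ and viewed, at most 12 in all, crops included, and the job is handed in when it is done.

Besides the shell and the picture viewer there is one more tool, called after "Request:" in YAML: its name, and indented under it one key for each argument. arm_command: Moves the arm, as the interface text tells. Its arguments: {"type":"object","properties":{"rows":{"type":"array"}},"required":["rows"]}

```bash
ls; mkdir -p pics
cat > h.py <<'E'
import numpy as np, cv2
from scipy.spatial.transform import Rotation as R
from bench import arm, imaging, job, models
def shot(n): return imaging.get_image(n)
def proj(im,P):
    P=np.atleast_2d(P); E=np.array(im["extrinsics"]); c=P@E[:3,:3].T+E[:3,3]
    return np.c_[im["fx"]*c[:,0]/c[:,2]+im["cx"], im["fy"]*c[:,1]/c[:,2]+im["cy"]]
def ray(im,p):
    E=np.array(im["extrinsics"]); d=np.array([(p[0]-im["cx"])/im["fx"],(p[1]-im["cy"])/im["fy"],1])
    d=E[:3,:3].T@d; return -E[:3,:3].T@E[:3,3], d/np.linalg.norm(d)
def onz(im,p,z): o,d=ray(im,p); return o+d*(z-o[2])/d[2]
def tri(rs):
    A=0;b=0
    for o,d in rs: M=np.eye(3)-np.outer(d,d); A=A+M; b=b+M@o
    x=np.linalg.solve(A,b); return x,[np.linalg.norm((np.eye(3)-np.outer(d,d))@(x-o)) for o,d in rs]
def save(im,n): cv2.imwrite(f"pics/{n}.png",im["frame"][:,:,::-1])
E
python3 - <<'E'
from h import *
a=shot("scene"); b=shot("top"); save(a,"s1"); save(b,"t1")
np.set_printoptions(precision=1,suppress=True)
for im in (a,b):
    print(im["fx"],ray(im,(320,240)))
    for q in ["cover","stage","cup_cover","cup_bench","spray_can","tube_offcut","angle_block"]:
        print(q,[(round(d["score"],2),np.array(d["pixel"])) for d in models.tip_of(im,q)[:4]],[(round(d["score"],2),np.array(d["rect"])) for d in models.spot_in(im,q)[:4]])
E
```

```text
pics
459.4677528684503 (array([1312.2, -507.7,  746.6]), array([-0.7,  0.5, -0.6]))
cover [(0.64, array([391.2, 227. ]))] [(0.65, array([356.1, 208. , 427.6, 242.8]))]
stage [(0.94, array([188.4, 273.2]))] [(0.66, array([136.1, 248.8, 247.8, 307.9]))]
cup_cover [(0.78, array([406.9, 222.1]))] [(0.91, array([396.3, 202. , 420.8, 227.1]))]
cup_bench [(0.78, array([286.4, 284.9])), (0.73, array([335.1, 242.9])), (0.71, array([310.9, 259.9]))] [(0.98, array([300.4, 236.9, 319.8, 265.3])), (0.77, array([324. , 223. , 344.7, 245.2])), (0.56, array([273.5, 260.9, 299.3, 292.4]))]
spray_can [(0.7, array([367.3, 296.1]))] [(0.9, array([352.1, 239.9, 378.9, 301. ]))]
tube_offcut [(0.76, array([261.4, 239. ]))] [(0.64, array([252.6, 226.3, 270.7, 242.5]))]
angle_block [(0.94, array([324.3, 309.2]))] [(0.97, array([305.1, 281.2, 341.9, 320.5]))]
553.4318525070832 (array([ 470.6,   -6.1, 1759.9]), array([ 0., -0., -1.]))
cover [(0.73, array([226. , 233.1]))] [(0.91, array([199.3, 211.4, 255.8, 259. ]))]
stage [(0.97, array([418. , 242.2]))] [(0.62, array([378.8, 210. , 456. , 267.1]))]
cup_cover [(0.74, array([212.4, 231.3]))] [(0.71, array([200. , 221.5, 218.8, 241.1])), (0.61, array([295.6, 168.8, 312.6, 191.7]))]
cup_bench [(0.63, array([279.7, 246.9])), (0.6, array([346.4, 227.9])), (0.53, array([311.7, 238.8]))] [(0.76, array([272.9, 235.5, 289.1, 255.6])), (0.59, array([304.2, 227.8, 325.8, 248.8])), (0.18, array([328.6, 180.5, 348.5, 203.3]))]
spray_can [] [(0.74, array([294.5, 167.8, 313.4, 194.2]))]
tube_offcut [(0.4, array([328.6, 289.7]))] [(0.51, array([325.8, 296.3, 333.3, 298.9]))]
angle_block [(0.56, array([339.4, 191.3]))] [(0.53, array([328.4, 181. , 347.7, 202.2]))]
```

View pics/s1.png

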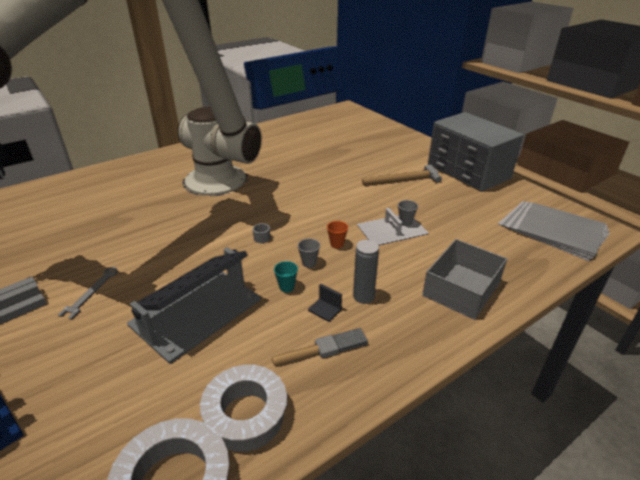

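View pics/t1.png

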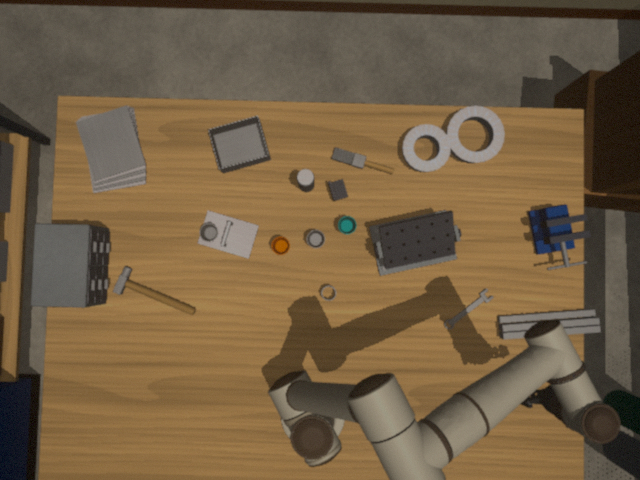

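The scene shows the cover with a grey cup at (391,227)/(407,215). The grey bench cup is at (310,252), between the orange cup (337,235) and the turquoise one (287,277), and the stage is at (190,300). In the top view the cover is at (227,234), the grey cup at (315,239) and the stage at (416,241).

```bash
cat >> h.py <<'E'
def avg(n,k=4):
    ims=[shot(n) for _ in range(k)]; im=dict(ims[-1]); im["frame"]=np.mean([i["frame"].astype(float) for i in ims],0).astype(np.uint8); return im
def pose(p,yaw,tilt=0): # tilt: rotation about local y, negative leans normal to -x
    return R.from_euler("z",yaw)*R.from_euler("y",-tilt), np.array(p,float)
def box(x,y,z):
    c=np.array([[i,j,k] for i in x for j in y for k in z],float)
    return [(c[i],c[j]) for i in range(8) for j in range(i+1,8) if (abs(c[i]-c[j])>0).sum()==1]
def circ(r,z,n=24):
    t=np.linspace(0,2*np.pi,n+1); c=np.c_[r*np.cos(t),r*np.sin(t),0*t+z]; return list(zip(c[:-1],c[1:]))
def crop(im,c,hw,size,draws=()):
    x0,y0=c[0]-hw,c[1]-hw*size[1]/size[0]; s=size[0]/(2*hw)
    M=np.array([[s,0,-s*x0+s/2-.5],[0,s,-s*y0+s/2-.5]]); o=cv2.warpAffine(im["frame"][:,:,::-1].copy(),M,size,flags=cv2.INTER_CUBIC)
    for (Rt,t),edges,col in draws:
        for e in edges:
            p=proj(im,Rt.apply(np.array(e))+t)@M[:,:2].T+M[:,2]
            cv2.line(o,*[tuple(int(v) for v in q) for q in p],col,1)
    return o
E
python3 - <<'E'
from h import *
import pickle
np.set_printoptions(precision=1,suppress=True)
a=avg("scene"); b=avg("top"); pickle.dump((a,b),open("im.pkl","wb"))
for n,pa,pb in [("cover",(391.2,227),(226,233.1)),("stage",(188.4,273.2),(418,242.2)),("cupc",(406.9,222.1),(212.4,231.3)),("cupb",(310.9,259.9),(311.7+3,238.8)),("orange",(335.1,242.9),(279.7,246.9)),("tq",(286.4,284.9),(346.4,227.9))]:
    print(n,tri([ray(a,pa),ray(b,pb)]), onz(b,pb,0), onz(a,pa,0))
t=[crop(b,(227,234),40,(400,300)),crop(b,(416,241),55,(400,300)),crop(a,(391,222),42,(400,300)),crop(a,(195,300),75,(400,300))]
cv2.imwrite("pics/c1.png",np.vstack([np.hstack(t[:2]),np.hstack(t[2:])]))
E
```

```text
cover (array([558.5, 285.5,   9. ]), [np.float64(4.691648019199806), np.float64(4.69164801919975)]) [562.  290.7   0. ] [547.  290.8   0. ]
stage (array([ 543. , -301. ,  112.9]), [np.float64(0.10892958245407539), np.float64(0.1089295824540911)]) [ 548.  -321.1    0. ] [ 405.9 -264.2    0. ]
cupc (array([566.1, 332.1,  11.4]), [np.float64(0.182148426316256), np.float64(0.18214842631634534)]) [566.6 334.2   0. ] [554.7 345.3   0. ]
cupb (array([550.6,   8.3,  11.7]), [np.float64(0.6583456677064587), np.float64(0.6583456677065761)]) [550.7   7.9   0. ] [538.8  17.1   0. ]
orange (array([519.9, 115.1,   2.1]), [np.float64(4.013171553962955), np.float64(4.0131715539629615)]) [522.2 118.5   0. ] [515.7 113.3   0. ]
tq (array([588.5, -90.7,   4.7]), [np.float64(1.545834773785744), np.float64(1.5458347737858438)]) [588.  -92.2   0. ] [584.6 -86.7   0. ]
```

View pics/c1.png

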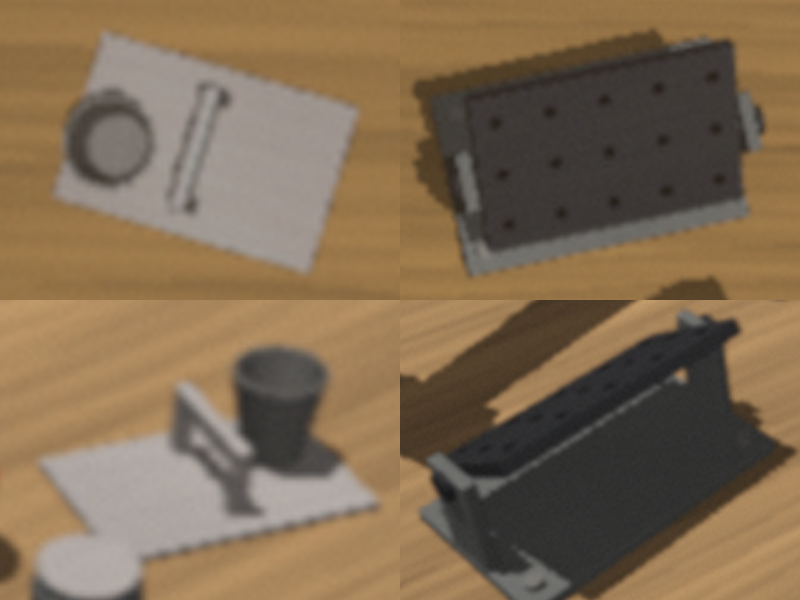

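The crops give clear plate corners, stage face with a 5x3 hole grid, and cup rims. Next I'll fit the poses to the image edges in both views.

```bash
cat >> h.py <<'E'
from scipy.optimize import least_squares
from scipy.ndimage import map_coordinates, gaussian_filter
def rapid(obs, mk, x0, it=15, rng=4., prior=None):
    """obs: list of (image, edges); mk(x)->(Rot,t). Snap projected edges to strongest gradient along their normals."""
    x=np.array(x0,float); G=[gaussian_filter(im["frame"].astype(float),(0.7,0.7,0)) for im,_ in obs]
    for k in range(it):
        r=max(rng*(0.8**k),1.5); tg=[]
        Rt,t=mk(x)
        for (im,ed),g in zip(obs,G):
            for e in ed:
                L=np.linspace(.06,.94,12)[:,None]; P=np.array(e[0])*(1-L)+np.array(e[1])*L
                p=proj(im,Rt.apply(P)+t); d=p[-1]-p[0]; n=np.array([-d[1],d[0]])/np.linalg.norm(d)
                s=np.arange(-r,r+.01,.2)
                q=p[:,None]+s[None,:,None]*n
                v=np.stack([map_coordinates(g[:,:,c],[q[...,1],q[...,0]],order=1,mode="nearest") for c in range(3)],-1)
                gr=np.linalg.norm(np.gradient(v,.2,axis=1),axis=-1)*np.exp(-.5*(s/r)**2)
                w=gr**3; off=(w*s).sum(1)/(w.sum(1)+1e-9)
                for j in range(len(P)):
                    if gr[j].max()>4: tg.append((im,P[j],n,p[j]@n+off[j]))
        def res(y):
            Rt,t=mk(y); o=[]
            for im,ed in obs:
                T=[q for q in tg if q[0] is im]
                if T:
                    pp=proj(im,Rt.apply(np.array([q[1] for q in T]))+t)
                    o+=list((pp*np.array([q[2] for q in T])).sum(1)-np.array([q[3] for q in T]))
            if prior: o+=list(prior(y))
            return np.array(o)
        f=least_squares(res,x,loss="soft_l1",f_scale=.3); x=f.x
    return x,np.sqrt(np.mean(np.minimum(np.abs(res(x)),2)**2)),len(tg)
def rect(a,b,z): 
    c=[np.array([i,j,z],float) for i,j in ((-a,-b),(a,-b),(a,b),(-a,b))]; return list(zip(c,c[1:]+c[:1]))
PLATE=rect(55,85,5); BAR=rect(40,5,50); FACE=rect(75,110,0); BACK=rect(75,110,-14)
E
cat > fit.py <<'E'
from h import *
import pickle
np.set_printoptions(precision=2,suppress=True)
a,b=pickle.load(open("im.pkl","rb"))
D=np.pi/180
mc=lambda x: pose((x[0],x[1],0),x[2])
for o in ([(b,PLATE+BAR)],[(a,PLATE)],[(a,PLATE),(b,PLATE+BAR)]):
    xc,*s=rapid(o,mc,(560,287,-.27)); print("cover",xc,xc[2]/D,s)
xz,*s=rapid([(a,PLATE),(b,PLATE+BAR)],lambda x: pose((x[0],x[1],x[3]),x[2]),(560,287,-.27,0)); print("cover z free",xz,s)
ms=lambda x: pose((x[0],x[1],105),x[2],x[3])
for t0 in (15,22,30):
  for o in ([(b,FACE)],[(a,[FACE[3],FACE[1]]+[BACK[1]]),(b,FACE)],[(a,[FACE[3],BACK[1]]),(b,FACE)]):
    xs,*s=rapid(o,ms,(543,-301,.2,t0*D)); print("stage",t0,xs,xs[2:]/D,s)
mu=lambda z: (lambda x: pose((x[0],x[1],z),0))
for n,p,z in (("cupc",(566,330),5),("cupb",(550,8),0)):
  for o in ([(b,circ(29,60))],[(a,circ(29,60))],[(a,circ(29,60)),(b,circ(29,60))]):
    xu,*s=rapid(o,mu(z),p); print(n,xu,s)
  xu,*s=rapid(o,lambda x: pose(x,0),(*p,z)); print(n,"zfree",xu,s)
  d=[] 
  if n=="cupc": uc=xu
  else: ub=xu
W=(0,255,0)
dr=[(mc(xc),PLATE+BAR,W),(ms(xs),FACE+BACK,W),(pose(uc,0),circ(29,60)+circ(18,0),(0,0,255)),(pose(ub,0),circ(29,60)+circ(18,0),(0,0,255))]
t=[crop(b,(227,234),40,(400,300),dr),crop(b,(416,241),55,(400,300),dr),crop(a,(360,232),70,(400,300),dr),crop(a,(195,290),65,(400,300),dr)]
cv2.imwrite("pics/c2.png",np.vstack([np.hstack(t[:2]),np.hstack(t[2:])]))
E
python3 fit.py
```

```text
cover [558.98 284.76  -0.26] -15.159856468140994 [np.float64(0.2932617845958922), 96]
cover [556.66 284.83  -0.26] -14.84322125837727 [np.float64(0.26179198205756454), 42]
cover [558.43 284.73  -0.26] -15.128562565436477 [np.float64(0.29698759470867014), 139]
cover z free [558.68 284.04  -0.26   1.6 ] [np.float64(0.29046117605655425), 139]
stage 15 [ 544.29 -300.77    0.22    0.17] [12.53  9.95] [np.float64(0.5213345229152063), 48]
stage 15 [ 538.93 -301.52    0.23    0.35] [13.21 20.08] [np.float64(0.46137652430243115), 69]
stage 15 [ 544.37 -300.8     0.22    0.18] [12.74 10.39] [np.float64(0.5798160668843049), 57]
stage 22 [ 551.35 -299.88    0.23    0.48] [13.07 27.38] [np.float64(0.39420054723278947), 48]
stage 22 [ 552.74 -299.7     0.23    0.5 ] [12.95 28.59] [np.float64(0.4332288100052077), 75]
stage 22 [ 548.98 -300.49    0.23    0.55] [13.06 31.68] [np.float64(0.4305106040082798), 71]
stage 30 [ 551.35 -299.88    0.23    0.48] [13.07 27.38] [np.float64(0.3942427702285425), 48]
stage 30 [ 546.45 -300.87    0.24    0.58] [13.85 33.42] [np.float64(0.4080882716537777), 84]
stage 30 [ 545.53 -300.96    0.23    0.6 ] [13.17 34.25] [np.float64(0.38740887633946847), 72]
cupc [562.44 333.72] [np.float64(0.2495182284624312), 288]
cupc [560.72 331.24] [np.float64(0.29068192356396516), 288]
cupc [561.81 332.77] [np.float64(0.2995051653895382), 576]
cupc zfree [561.75 332.86   4.83] [np.float64(0.3000608567001466), 576]
cupb [553.59  15.82] [np.float64(0.23545486512174366), 288]
cupb [549.88   2.84] [np.float64(0.29871534179471415), 288]
cupb [549.93   6.37] [np.float64(0.3903489849851009), 576]
cupb zfree [548.57   7.02  -2.33] [np.float64(0.36651188491039216), 576]
```

View pics/c2.png

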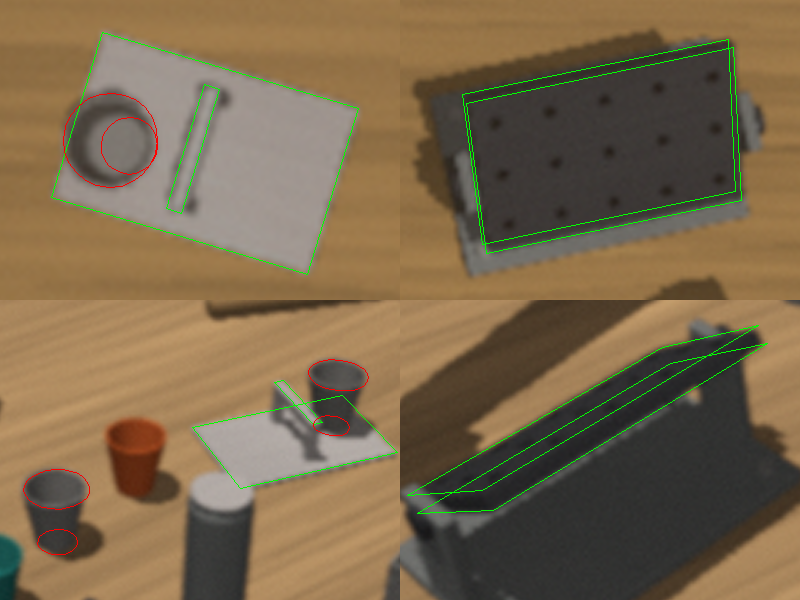

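Run:
```python
from h import *
import pickle
a,b=pickle.load(open("im.pkl","rb"))
t=crop(a,(195,278),60,(800,400)); t=np.clip((t.astype(float)/255)**.6*255*1.1,0,255).astype(np.uint8)
u=np.hstack([crop(b,(315,239),20,(266,200)),crop(a,(310,250),24,(267,200)),crop(b,(212,231),20,(267,200))])
cv2.imwrite("pics/c3.png",np.vstack([t,u]))
```

```text
(no output)
```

View pics/c3.png

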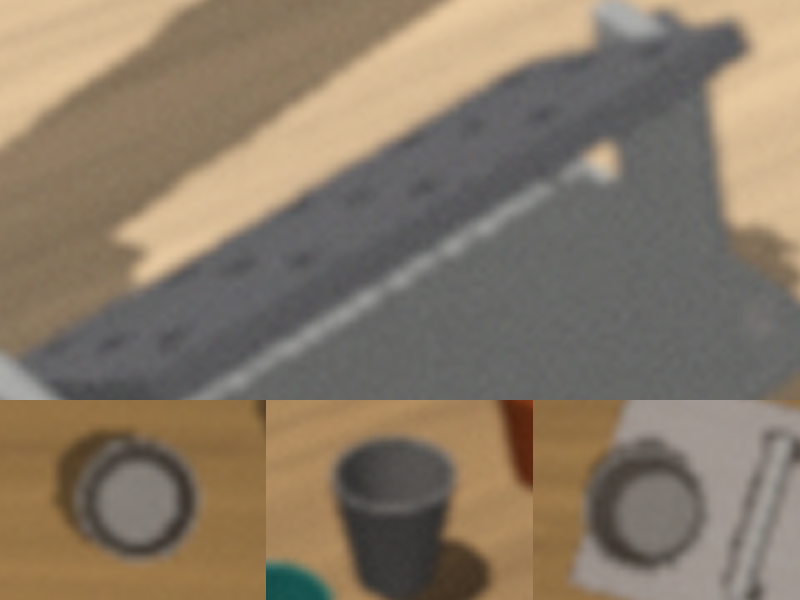

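```bash
cat > fit2.py <<'E'
from h import *
import pickle
np.set_printoptions(precision=2,suppress=True)
a,b=pickle.load(open("im.pkl","rb")); D=np.pi/180
def dark(im,p,r=1.6):
    g=255-gaussian_filter(im["frame"].astype(float).mean(2),.5); p=np.array(p,float)
    for _ in range(4):
        yy,xx=np.mgrid[-2.5:2.51:.25,-2.5:2.51:.25]; v=map_coordinates(g,[p[1]+yy,p[0]+xx],order=1)
        w=np.exp(-(xx**2+yy**2)/2/r**2*2); v=np.clip(v-np.percentile(v,50),0,None)*w; p=p+np.array([(v*xx).sum(),(v*yy).sum()])/v.sum()
    return p
H=[[(494,122),(550,111),(604,100),(658,88),(712,76)],[(503,175),(556,164),(609,152),(663,140),(715,128)],[(509,224),(561,213),(614,203),(667,191),(719,180)]]
T=[];S=[]
for i,r in enumerate(H):
    for j,(u,v) in enumerate(r): T.append((1-i,2-j,dark(b,(361+(u-399.5)/3.636-.5,199.75+(v+.5)/3.636-.5))))
for ix,row in ((0,[(110,342),(237,265),(357,195),(475,125),None]),(1,[(170,340),(300,262),(420,187),(545,115),(655,48)])):
    for j,q in enumerate(row):
        if q: S.append((ix,j-2,np.array((135+(q[0]+.5)/6.667-.5,248+(q[1]+.5)/6.667-.5))))
def res(x,full=False,zf=False):
    Rt,t=pose((x[0],x[1],x[6]),x[2],x[3]); o=[]
    for im,L,s in ((b,T,.25),(a,S,.5)):
        P=np.array([[i*x[4],j*x[5],0] for i,j,_ in L]); o+=list(((proj(im,Rt.apply(P)+t)-np.array([q for *_,q in L]))/s).ravel())
    return np.array(o+[(x[6]-105)/1.5])
for sh in (0,-1,1):
    S2=S; S=[(i,j+sh,q) for i,j,q in S2]
    f=least_squares(res,(545,-301,.23,.4,44,44,105),loss="soft_l1"); S=S2
    print("shift",sh,f.x,f.x[2:4]/D,f.cost)
    if sh==0: print(f.fun.reshape(-1)[:-1].reshape(-1,2)[15:])
def cup(n,s,t,z):
    p1=onz(a,s,z+60) if s else None; p2=onz(b,t,z+60); print(n,p1,p2)
    for o in ([(b,circ(29,60))],[(a,circ(29,60))]):
        print(rapid(o,lambda x:pose((x[0],x[1],z),0),p2[:2],rng=2))
cup("cupb",(309,245.5),(315.7,238.7),0); cup("cupc",None,(208.85,231.6),5)
E
python3 fit2.py
```

```text
shift 0 [ 546.76 -302.57    0.23    0.59   49.94   45.1   106.06] [13.44 33.55] 9.263040700807819
[[ 1.27  0.05]
 [ 1.49  0.49]
 [ 1.67  0.09]
 [ 0.48  0.86]
 [ 1.27 -0.51]
 [ 1.67 -0.7 ]
 [ 2.78 -0.41]
 [ 0.29  0.23]
 [ 0.38  0.52]]
shift -1 [ 545.8  -297.      0.24    0.56   48.84   43.82  131.77] [13.78 32.27] 326.0338385419667
shift 1 [ 547.95 -307.42    0.24    0.59   50.9    45.67   79.67] [13.59 33.96] 343.8332913473846
cupb [550.92   3.62  60.  ] [548.4    4.33  60.  ]
(array([549.82,   8.67]), np.float64(0.3181050398574186), 288)
(array([549.88,   2.84]), np.float64(0.29871514613826855), 288)
cupc None [561.89 332.46  65.  ]
(array([562.44, 333.72]), np.float64(0.24952019237247133), 288)
(array([560.72, 331.24]), np.float64(0.29068101953274006), 288)
```

```bash
cat >> h.py <<'E'
def plan(*targets):
    """targets (p, z, y, label): print linear/rot from the present pose for each"""
    s=arm.read_state(); R0=R.from_quat(s["ee_rot"]); p0=np.array(s["position"])
    for p,z,y,l in targets:
        z=np.array(z,float)/np.linalg.norm(z); y=np.array(y,float); y=y-z*(y@z); y/=np.linalg.norm(y)
        o=[]
        for sg in (1,-1):
            M=R.from_matrix(np.c_[np.cross(sg*y,z),sg*y,z]); o.append((R0.inv()*M).as_rotvec())
        o.sort(key=np.linalg.norm)
        print(l,"lin",np.round(R0.inv().apply(np.array(p)-p0),1),"rot",np.round(o[0],3),"alt",np.round(o[1],3))
def st():
    s=arm.read_state(); print({k:np.round(s[k],3).tolist() for k in ("clock","joints","position","ee_rot","contact_force","wrist_torque","gripper_width","grasp_force")})
D=np.pi/180
ax=lambda d:(np.cos(d*D),np.sin(d*D),0)
E
python3 - <<'E'
from h import *
st()
plan(((562,333,140),(0,0,-1),ax(-15),"over cup"),((562,333,41),(0,0,-1),ax(-15),"at cup"))
E
```

```text
{'clock': 1.9, 'joints': [-1.066, 0.385, 0.008, 0.0, -1.194, -0.259], 'position': [152.092, -606.195, 231.325], 'ee_rot': [-0.123, 0.992, -0.0, -0.0], 'contact_force': [0.879, -0.033, 0.144], 'wrist_torque': [0.021, -0.002, 0.012], 'gripper_width': 85.526, 'grasp_force': 0.0}
over cup lin [-626.1  811.2   91.3] rot [ 0.    -0.    -1.063] alt [-0.    -0.     2.078]
at cup lin [-626.1  811.2  190.3] rot [ 0.    -0.    -1.063] alt [-0.    -0.     2.078]
```

Request:
arm_command:
  rows:
    - {"grip": 1, "linear": [-626, 811, 0], "rot": [0, 0, -1.06]}
    - {"grip": 1, "linear": [-626, 811, 0], "rot": [0, 0, -1.06]}
    - {"grip": 1, "linear": [-626, 811, 0], "rot": [0, 0, -1.06]}
    - {"grip": 1, "linear": [-626, 811, 0], "rot": [0, 0, -1.06]}
    - {"grip": 1, "linear": [-626, 811, 0], "rot": [0, 0, -1.06]}
    - {"grip": 1, "linear": [-626, 811, 0], "rot": [0, 0, -1.06]}
    - {"grip": 1, "linear": [-626, 811, 0], "rot": [0, 0, -1.06]}
    - {"grip": 1, "linear": [-626, 811, 0], "rot": [0, 0, -1.06]}
    - {"grip": 1, "linear": [-626, 811, 0], "rot": [0, 0, -1.06]}
    - {"grip": 1, "linear": [-626, 811, 0], "rot": [0, 0, -1.06]}

```text
clock: 3.15
position: [402.7, -31.2, 232.0]
ee_rot: [-0.608, 0.794, -0.0, 0.001]
contact_force: [1.2, -0.3, -0.5]
gripper_width: 85.5
grasp_force: 0.0
```

Run:
```python
from h import *
st()
plan(((562,333,110),(0,0,-1),ax(-15),"over cup"),((562,333,41),(0,0,-1),ax(-15),"at cup"))
```

```text
{'clock': 3.15, 'joints': [0.33, -0.006, -0.489, 0.0, -1.086, -0.594], 'position': [402.666, -31.25, 231.984], 'ee_rot': [-0.608, 0.794, -0.0, 0.001], 'contact_force': [1.237, -0.294, -0.544], 'wrist_torque': [-0.09, -0.164, 0.01], 'gripper_width': 85.462, 'grasp_force': 0.0}
over cup lin [-393.1  -58.5  122.4] rot [-0.002  0.001 -0.002] alt [1.000e-03 3.000e-03 3.139e+00]
at cup lin [-393.1  -58.3  191.4] rot [-0.002  0.001 -0.002] alt [1.000e-03 3.000e-03 3.139e+00]
```

Request:
arm_command:
  rows:
    - {"grip": 1, "linear": [-393, -58, 100], "rot": [0, 0, 0]}
    - {"grip": 1, "linear": [-393, -58, 100], "rot": [0, 0, 0]}
    - {"grip": 1, "linear": [-393, -58, 100], "rot": [0, 0, 0]}
    - {"grip": 1, "linear": [-393, -58, 100], "rot": [0, 0, 0]}
    - {"grip": 1, "linear": [-393, -58, 100], "rot": [0, 0, 0]}
    - {"grip": 1, "linear": [-393, -58, 100], "rot": [0, 0, 0]}
    - {"grip": 1, "linear": [-393, -58, 100], "rot": [0, 0, 0]}
    - {"grip": 1, "linear": [-393, -58, 100], "rot": [0, 0, 0]}
    - {"grip": 1, "linear": [-393, -58, 100], "rot": [0, 0, 0]}

```text
clock: 4.28
position: [560.7, 330.2, 131.2]
ee_rot: [-0.607, 0.794, -0.0, -0.0]
contact_force: [-0.7, -0.4, -0.4]
gripper_width: 85.2
grasp_force: 0.0
```

Run:
```python
from h import *
st()
plan(((562,333,110),(0,0,-1),ax(-15),"over cup"),((562,333,41),(0,0,-1),ax(-15),"at cup"))
a=shot("scene");b=shot("top")
F=box((-11,11),(-57,-43),(-60,-13))+box((-11,11),(43,57),(-60,-13))
s=arm.read_state(); T=(R.from_quat(s["ee_rot"]),np.array(s["position"]))
d=[(T,F,(0,255,0)),(pose((562,333,5),0),circ(29,60)+circ(18,0),(0,0,255))]
cv2.imwrite("pics/g1.png",np.hstack([crop(a,(400,200),50,(400,400),d),crop(b,(212,231),40,(400,400),d)]))
```

```text
{'clock': 4.275, 'joints': [0.78, 0.507, -0.056, -0.0, -1.008, -1.045], 'position': [560.73, 330.238, 131.244], 'ee_rot': [-0.607, 0.794, -0.0, -0.0], 'contact_force': [-0.683, -0.422, -0.43], 'wrist_torque': [-0.057, -0.046, 0.017], 'gripper_width': 85.201, 'grasp_force': 0.0}
over cup lin [-3.  -0.5 21.2] rot [ 0.    -0.001 -0.003] alt [-1.000e-03 -1.000e-03  3.138e+00]
at cup lin [-3.1 -0.5 90.2] rot [ 0.    -0.001 -0.003] alt [-1.000e-03 -1.000e-03  3.138e+00]
```

View pics/g1.png

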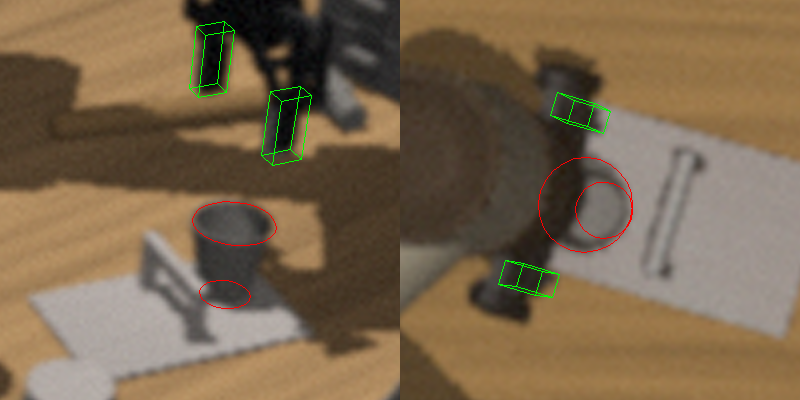

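The overlay matches: fingers bracket the cup (scene crop about (233,222)). I'll descend and close.

Request:
arm_command:
  rows:
    - {"grip": 1, "linear": [-3, -0.5, 40], "rot": [0, 0, 0]}
    - {"grip": 1, "linear": [-3, -0.5, 70], "rot": [0, 0, 0]}
    - {"grip": 1, "linear": [-3, -0.5, 90], "rot": [0, 0, 0]}
    - {"grip": 1, "linear": [-3, -0.5, 90], "rot": [0, 0, 0]}
    - {"grip": 0.5, "linear": [-3, -0.5, 90], "rot": [0, 0, 0]}
    - {"grip": 0.3, "linear": [-3, -0.5, 90], "rot": [0, 0, 0]}
    - {"grip": 0.3, "linear": [-3, -0.5, 90], "rot": [0, 0, 0]}
    - {"grip": 0.3, "linear": [-3, -0.5, 90], "rot": [0, 0, 0]}

```text
clock: 5.38
position: [563.2, 334.2, 43.9]
ee_rot: [-0.608, 0.794, -0.0, 0.002]
contact_force: [-1.3, -0.0, 5.7]
gripper_width: 54.1
grasp_force: 62.2
```

Run:
```python
from h import *
st()
a=shot("scene");b=shot("top")
s=arm.read_state(); T=(R.from_quat(s["ee_rot"]),np.array(s["position"]))
d=[(T,circ(29,-24+0)+circ(18,36),(0,0,255))]
cv2.imwrite("pics/g2.png",np.hstack([crop(a,(400,205),30,(400,400)),crop(a,(400,205),30,(400,400),d)]))
```

```text
{'clock': 5.375, 'joints': [0.782, 0.606, -0.131, 0.001, -0.83, -1.047], 'position': [563.167, 334.194, 43.887], 'ee_rot': [-0.608, 0.794, -0.0, 0.002], 'contact_force': [-1.252, -0.026, 5.655], 'wrist_torque': [-0.162, 0.489, -0.059], 'gripper_width': 54.119, 'grasp_force': 62.154}
```

View pics/g2.png

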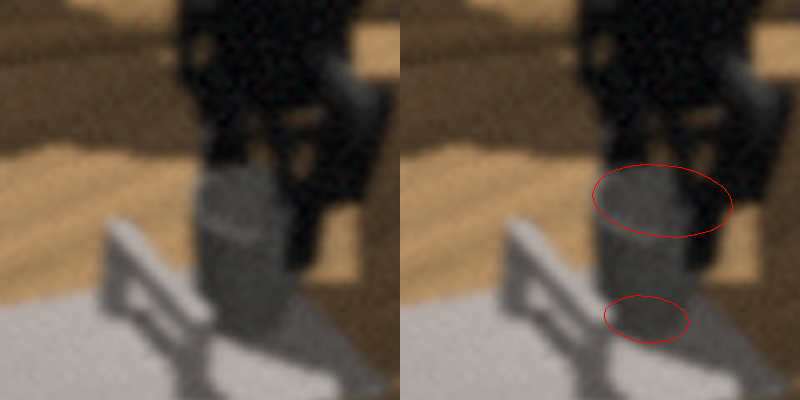

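Finger tip shows near (300,270), about 25 mm below the rim. That leaves little room for nesting, so I'll regrip about 7 mm higher.

Request:
arm_command:
  rows:
    - {"grip": 0.8, "linear": [0, 0, 0], "rot": [0, 0, 0]}
    - {"grip": 0.8, "linear": [0, 0, 0], "rot": [0, 0, 0]}
    - {"grip": 0.8, "linear": [0, 0, -7], "rot": [0, 0, 0]}
    - {"grip": 0.8, "linear": [0, 0, -7], "rot": [0, 0, 0]}
    - {"grip": 0.3, "linear": [0, 0, -7], "rot": [0, 0, 0]}
    - {"grip": 0.3, "linear": [0, 0, -7], "rot": [0, 0, 0]}
    - {"grip": 0.3, "linear": [0, 0, -7], "rot": [0, 0, 0]}
    - {"grip": 0.3, "linear": [0, 0, -7], "rot": [0, 0, 0]}

```text
clock: 6.48
position: [562.6, 333.8, 49.4]
ee_rot: [-0.608, 0.794, -0.0, 0.001]
contact_force: [-1.3, 0.2, 5.3]
gripper_width: 53.8
grasp_force: 62.3
```

Request:
arm_command:
  rows:
    - {"grip": 0.3, "linear": [0, 0, -10], "rot": [0, 0, 0]}
    - {"grip": 0.3, "linear": [0, 0, -30], "rot": [0, 0, 0]}
    - {"grip": 0.3, "linear": [0, 0, -60], "rot": [0, 0, 0]}
    - {"grip": 0.3, "linear": [0, 0, -100], "rot": [0, 0, 0]}
    - {"grip": 0.3, "linear": [0, 0, -100], "rot": [0, 0, 0]}
    - {"grip": 0.3, "linear": [0, 0, -100], "rot": [0, 0, 0]}

```text
clock: 7.22
position: [561.6, 333.1, 147.6]
ee_rot: [-0.607, 0.794, 0.0, -0.001]
contact_force: [0.5, -0.4, -2.1]
gripper_width: 53.9
grasp_force: 63.2
```

Run:
```python
from h import *
st()
plan(((550,45,148),(0,0,-1),ax(-15),"near cupb"),((550,4,148),(0,0,-1),ax(-15),"over cupb"))
```

```text
{'clock': 7.225, 'joints': [0.782, 0.496, -0.03, -0.001, -1.046, -1.047], 'position': [561.601, 333.053, 147.582], 'ee_rot': [-0.607, 0.794, 0.0, -0.001], 'contact_force': [0.496, -0.357, -2.105], 'wrist_torque': [-0.082, 0.059, -0.011], 'gripper_width': 53.884, 'grasp_force': 63.188}
near cupb lin [281.  -64.4  -0.3] rot [ 0.001 -0.001 -0.004] alt [-1.000e-03 -2.000e-03  3.138e+00]
over cupb lin [ 3.206e+02 -7.520e+01 -2.000e-01] rot [ 0.001 -0.001 -0.004] alt [-1.000e-03 -2.000e-03  3.138e+00]
```

Cup held (−2.1 N incl. its 1.2 N weight). Carry it over and look there.

Request:
arm_command:
  rows:
    - {"grip": 0.3, "linear": [50, -12, 0], "rot": [0, 0, 0]}
    - {"grip": 0.3, "linear": [100, -24, 0], "rot": [0, 0, 0]}
    - {"grip": 0.3, "linear": [150, -36, 0], "rot": [0, 0, 0]}
    - {"grip": 0.3, "linear": [200, -48, 0], "rot": [0, 0, 0]}
    - {"grip": 0.3, "linear": [250, -60, 0], "rot": [0, 0, 0]}
    - {"grip": 0.3, "linear": [290, -68, 0], "rot": [0, 0, 0]}
    - {"grip": 0.3, "linear": [315, -74, 0], "rot": [0, 0, 0]}
    - {"grip": 0.3, "linear": [320.5, -75, 0], "rot": [0, 0, 0]}
    - {"grip": 0.3, "linear": [320.5, -75, 0], "rot": [0, 0, 0]}
    - {"grip": 0.3, "linear": [320.5, -75, 0], "rot": [0, 0, 0]}

```text
clock: 8.48
position: [550.7, 5.3, 147.9]
ee_rot: [-0.608, 0.794, 0.0, -0.0]
contact_force: [0.5, 0.1, -1.2]
gripper_width: 53.9
grasp_force: 63.2
```

Run:
```python
from h import *
st()
a=shot("scene");b=shot("top")
for im in (a,b):
    for q in ("cup_bench","cup_cover"): print(q,[(round(d["score"],2),np.round(d["pixel"])) for d in models.tip_of(im,q)[:4]])
s=arm.read_state(); p=np.array(s["position"])
d=[(pose((p[0],p[1],p[2]-44),0),circ(29,60)+circ(18,0),(0,0,255)),(pose((550,4,0),0),circ(29,60)+circ(18,0),(0,255,0))]
cv2.imwrite("pics/g3.png",np.hstack([crop(a,(310,230),40,(400,400)),crop(a,(310,230),40,(400,400),d)]))
```

```text
{'clock': 8.475, 'joints': [0.304, 0.336, -0.293, -0.0, -0.942, -0.568], 'position': [550.692, 5.303, 147.869], 'ee_rot': [-0.608, 0.794, 0.0, -0.0], 'contact_force': [0.48, 0.071, -1.158], 'wrist_torque': [0.06, 0.044, 0.038], 'gripper_width': 53.898, 'grasp_force': 63.193}
cup_bench [(0.85, array([285., 285.])), (0.71, array([311., 264.])), (0.62, array([334., 247.])), (0.17, array([400., 181.]))]
cup_cover [(0.89, array([308., 231.])), (0.3, array([319., 310.])), (0.22, array([189., 273.]))]
cup_bench [(0.5, array([348., 229.]))]
cup_cover []
```

View pics/g3.png

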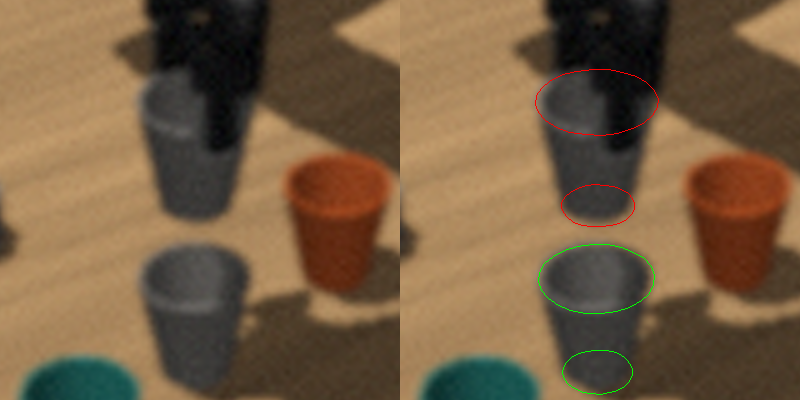

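Held cup at (195,100) hangs upright, directly above the bench cup (195,278) in the crop. Lower it.

Request:
arm_command:
  rows:
    - {"grip": 0.3, "linear": [1.2, 0, 25], "rot": [0, 0, 0]}
    - {"grip": 0.3, "linear": [1.2, 0, 40], "rot": [0, 0, 0]}
    - {"grip": 0.3, "linear": [1.2, 0, 50], "rot": [0, 0, 0]}
    - {"grip": 0.3, "linear": [1.2, 0, 58], "rot": [0, 0, 0]}
    - {"grip": 0.3, "linear": [1.2, 0, 65], "rot": [0, 0, 0]}
    - {"grip": 0.3, "linear": [1.2, 0, 71], "rot": [0, 0, 0]}
    - {"grip": 0.3, "linear": [1.2, 0, 75], "rot": [0, 0, 0]}
    - {"grip": 0.3, "linear": [1.2, 0, 75], "rot": [0, 0, 0]}

```text
clock: 9.78
position: [550.3, 3.3, 73.1]
ee_rot: [-0.607, 0.794, 0.0, -0.0]
contact_force: [-0.4, -0.2, -1.1]
gripper_width: 53.5
grasp_force: 63.2
```

No contact yet; last millimetres.

Request:
arm_command:
  rows:
    - {"grip": 0.3, "linear": [0, 0, 2], "rot": [0, 0, 0]}
    - {"grip": 0.3, "linear": [0, 0, 3.5], "rot": [0, 0, 0]}
    - {"grip": 0.3, "linear": [0, 0, 5], "rot": [0, 0, 0]}
    - {"grip": 0.3, "linear": [0, 0, 5], "rot": [0, 0, 0]}

```text
clock: 10.28
position: [551.2, 3.4, 70.3]
ee_rot: [-0.608, 0.794, -0.001, 0.001]
contact_force: [-3.8, 0.2, 8.5]
gripper_width: 53.7
grasp_force: 64.1
```

Seated exactly at the expected height (70.4 expected). Release and rise.

Request:
arm_command:
  rows:
    - {"grip": 0.75, "linear": [0, 0, 2], "rot": [0, 0, 0]}
    - {"grip": 0.9, "linear": [0, 0, 2], "rot": [0, 0, 0]}
    - {"grip": 0.9, "linear": [0, 0, 2], "rot": [0, 0, 0]}
    - {"grip": 0.9, "linear": [0, 0, -20], "rot": [0, 0, 0]}
    - {"grip": 0.9, "linear": [0, 0, -60], "rot": [0, 0, 0]}
    - {"grip": 0.9, "linear": [0, 0, -110], "rot": [0, 0, 0]}
    - {"grip": 0.9, "linear": [0, 0, -110], "rot": [0, 0, 0]}

```text
clock: 11.15
position: [553.1, 3.8, 182.8]
ee_rot: [-0.608, 0.794, -0.002, 0.004]
contact_force: [0.9, 0.0, -0.7]
gripper_width: 76.9
grasp_force: 0.0
```

```bash
cat > go.py <<'E'
from h import *
import pickle
st()
a=avg("scene",3);b=avg("top",3); pickle.dump((a,b),open("im2.pkl","wb"))
mc=lambda x: pose((x[0],x[1],0),x[2])
for o in ([(b,PLATE+BAR)],[(a,PLATE)],[(a,PLATE),(b,PLATE+BAR)]):
    xc,*s=rapid(o,mc,(558.5,284.7,-.264)); print("cover",xc,xc[2]/D,s)
o=[(a,circ(29,60))]
print(rapid(o,lambda x:pose((x[0],x[1],26),0),(550,4)),rapid(o,lambda x:pose((x[0],x[1],0),0),(550,4)))
d=[(pose((550,4,0),0),circ(29,60),(0,255,0)),(pose((550,4,26),0),circ(29,60),(0,0,255)),(mc(xc),PLATE+BAR,(0,255,0))]
cv2.imwrite("pics/g4.png",np.vstack([np.hstack([crop(a,(310,250),30,(400,300)),crop(a,(310,250),30,(400,300),d)]),np.hstack([crop(b,(227,234),35,(400,300),d),crop(a,(391,227),40,(400,300),d)])]))
x,y,w=xc; c=(np.array(mc(xc)[0].apply([0,1,0])))
plan(((x,y,180),(0,0,-1),c,"over"),((x,y,26),(0,0,-1),c,"grasp"))
E
python3 go.py
```

```text
{'clock': 11.15, 'joints': [0.301, 0.299, -0.249, 0.001, -1.012, -0.566], 'position': [553.142, 3.833, 182.8], 'ee_rot': [-0.608, 0.794, -0.002, 0.004], 'contact_force': [0.934, 0.033, -0.743], 'wrist_torque': [0.036, 0.003, -0.066], 'gripper_width': 76.893, 'grasp_force': 0.0}
cover [ 5.59013719e+02  2.84911753e+02 -2.62075792e-01] -15.015836774491175 [np.float64(0.3023983267523772), 69]
cover [ 5.59247917e+02  2.83841010e+02 -2.14021928e-01] -12.26255318204728 [np.float64(0.44422384872696014), 48]
cover [ 5.58546133e+02  2.84474717e+02 -2.54559717e-01] -14.585197420899036 [np.float64(0.39391567907112357), 118]
(array([550.67824838,   3.05280303]), np.float64(0.26457338154967835), 288) (array([557.94721276,  -2.64337017]), np.float64(0.58540121891333), 250)
over lin [-273.8   65.2   -3.3] rot [ 1.00e-03 -3.00e-03  1.56e+00] alt [ 3.000e-03  1.000e-03 -1.581e+00]
grasp lin [-274.    64.8  150.7] rot [ 1.00e-03 -3.00e-03  1.56e+00] alt [ 3.000e-03  1.000e-03 -1.581e+00]
```

View pics/g4.png

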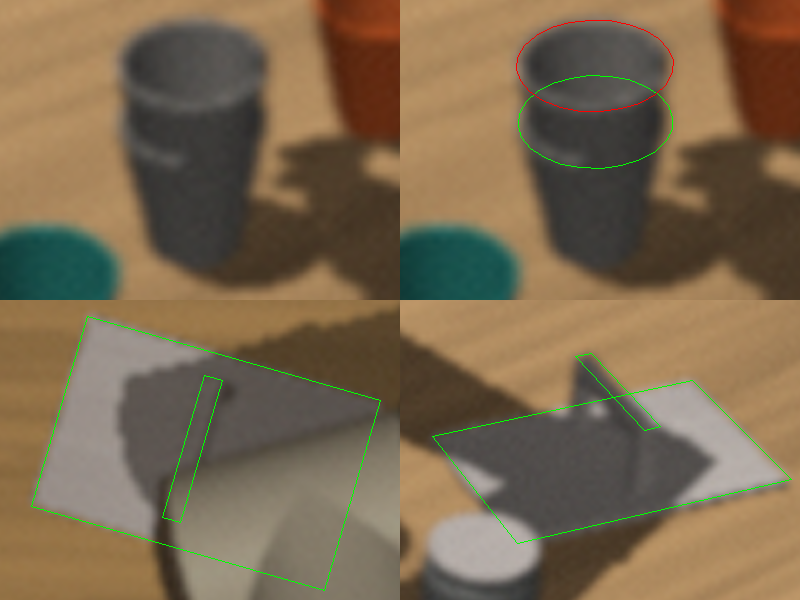

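Nested: the upper rim matches the predicted rim at 86 mm (crop (595,65)). The cover has not moved. Go to its handle.

Request:
arm_command:
  rows:
    - {"grip": 0.6, "linear": [-274, 65, 0], "rot": [0, 0, 1.56]}
    - {"grip": 0.6, "linear": [-274, 65, 0], "rot": [0, 0, 1.56]}
    - {"grip": 0.6, "linear": [-274, 65, 0], "rot": [0, 0, 1.56]}
    - {"grip": 0.6, "linear": [-274, 65, 0], "rot": [0, 0, 1.56]}
    - {"grip": 0.6, "linear": [-274, 65, 0], "rot": [0, 0, 1.56]}
    - {"grip": 0.6, "linear": [-274, 65, 0], "rot": [0, 0, 1.56]}
    - {"grip": 0.6, "linear": [-274, 65, 40], "rot": [0, 0, 1.56]}
    - {"grip": 0.6, "linear": [-274, 65, 70], "rot": [0, 0, 1.56]}
    - {"grip": 0.6, "linear": [-274, 65, 90], "rot": [0, 0, 1.56]}
    - {"grip": 0.6, "linear": [-274, 65, 90], "rot": [0, 0, 1.56]}

```text
clock: 12.7
position: [558.1, 283.7, 85.4]
ee_rot: [0.126, 0.992, -0.002, -0.002]
contact_force: [0.6, -0.6, 0.3]
gripper_width: 50.8
grasp_force: 0.0
```

Run:
```python
from h import *
st()
c=(np.sin(15.1*D),np.cos(15.1*D),0)
plan(((559,284.8,24),(0,0,-1),c,"grasp"))
```

```text
{'clock': 12.7, 'joints': [0.728, 0.521, -0.166, -0.0, -0.89, -2.552], 'position': [558.126, 283.737, 85.414], 'ee_rot': [0.126, 0.992, -0.002, -0.002], 'contact_force': [0.596, -0.644, 0.257], 'wrist_torque': [0.016, -0.027, -0.014], 'gripper_width': 50.843, 'grasp_force': 0.0}
grasp lin [-0.8  1.6 61.4] rot [-0.005 -0.004  0.01 ] alt [ 0.006 -0.008 -3.131]
```

Request:
arm_command:
  rows:
    - {"grip": 0.6, "linear": [-0.8, 1.5, 30], "rot": [-0.005, -0.004, 0.01]}
    - {"grip": 0.6, "linear": [-0.8, 1.5, 50], "rot": [-0.005, -0.004, 0.01]}
    - {"grip": 0.6, "linear": [-0.8, 1.5, 61], "rot": [-0.005, -0.004, 0.01]}
    - {"grip": 0.6, "linear": [-0.8, 1.5, 61], "rot": [-0.005, -0.004, 0.01]}
    - {"grip": 0, "linear": [-0.8, 1.5, 61], "rot": [-0.005, -0.004, 0.01]}
    - {"grip": 0, "linear": [-0.8, 1.5, 61], "rot": [-0.005, -0.004, 0.01]}
    - {"grip": 0, "linear": [-0.8, 1.5, 61], "rot": [-0.005, -0.004, 0.01]}
    - {"grip": 0, "linear": [-0.8, 1.5, 61], "rot": [-0.005, -0.004, 0.01]}
    - {"grip": 0, "linear": [-0.8, 1.5, 61], "rot": [-0.005, -0.004, 0.01]}

```text
clock: 13.82
position: [560.9, 286.1, 28.5]
ee_rot: [0.132, 0.991, 0.002, 0.003]
contact_force: [-1.2, -1.8, 5.2]
gripper_width: 9.2
grasp_force: 61.5
```

```bash
python3 -c "
from h import *
st()"
```

```text
{'clock': 13.825, 'joints': [0.729, 0.59, -0.215, 0.001, -0.759, -2.564], 'position': [560.943, 286.139, 28.457], 'ee_rot': [0.132, 0.991, 0.002, 0.003], 'contact_force': [-1.193, -1.8, 5.235], 'wrist_torque': [-0.465, 0.464, 0.007], 'gripper_width': 9.173, 'grasp_force': 61.511}
```

Request:
arm_command:
  rows:
    - {"grip": 0, "linear": [0, 0, -5], "rot": [0, 0, 0]}
    - {"grip": 0, "linear": [0, 0, -20], "rot": [0, 0, 0]}
    - {"grip": 0, "linear": [0, 0, -50], "rot": [0, 0, 0]}
    - {"grip": 0, "linear": [0, 0, -90], "rot": [0, 0, 0]}
    - {"grip": 0, "linear": [0, 0, -140], "rot": [0, 0, 0]}
    - {"grip": 0, "linear": [0, 0, -180], "rot": [0, 0, 0]}
    - {"grip": 0, "linear": [0, 0, -200], "rot": [0, 0, 0]}
    - {"grip": 0, "linear": [0, 0, -200], "rot": [0, 0, 0]}
    - {"grip": 0, "linear": [0, 0, -200], "rot": [0, 0, 0]}

```text
clock: 14.95
position: [558.7, 284.9, 225.9]
ee_rot: [0.132, 0.991, 0.002, 0.001]
contact_force: [-0.1, -0.5, -4.1]
gripper_width: 8.4
grasp_force: 60.3
```

```bash
cat >> h.py <<'E'
def stage(x=546.7,y=-302,z=105,yaw=13.4,tilt=33.5): return pose((x,y,z),yaw*D,tilt*D)
E
python3 - <<'E'
from h import *
st()
S,t=stage(); n=S.apply([0,0,1]); y=S.apply([0,1,0]); print(n,y)
plan((t+n*(28.5+120),-n,y,"hover120"),((550,-100,222),(0,0,-1),y,"mid"),((550,-100,222),-n,y,"midt"))
E
```

```text
{'clock': 14.95, 'joints': [0.729, 0.39, 0.002, -0.0, -1.179, -2.564], 'position': [558.655, 284.9, 225.857], 'ee_rot': [0.132, 0.991, 0.002, 0.001], 'contact_force': [-0.086, -0.534, -4.134], 'wrist_torque': [-0.005, 0.024, 0.006], 'gripper_width': 8.432, 'grasp_force': 60.291}
[-0.53691099 -0.12791024  0.83388582] [-2.31747903e-01  9.72775878e-01 -1.38777878e-17]
hover120 lin [ -69.9 -608.8   -4.9] rot [-0.143 -0.57  -0.485] alt [-0.762  0.191  2.545]
mid lin [ -92.3 -373.8    2.8] rot [ 0.003  0.003 -0.498] alt [ 0.003 -0.004  2.643]
midt lin [ -92.3 -373.8    2.8] rot [-0.143 -0.57  -0.485] alt [-0.762  0.191  2.545]
```

Request:
arm_command:
  rows:
    - {"grip": 0, "linear": [-8, -30, -3], "rot": [0, 0, -0.05]}
    - {"grip": 0, "linear": [-18, -75, -3], "rot": [0, 0, -0.1]}
    - {"grip": 0, "linear": [-30, -125, -3], "rot": [0, 0, -0.18]}
    - {"grip": 0, "linear": [-43, -175, -3], "rot": [0, 0, -0.26]}
    - {"grip": 0, "linear": [-55, -225, -3], "rot": [0, 0, -0.34]}
    - {"grip": 0, "linear": [-67, -275, -3], "rot": [0, 0, -0.42]}
    - {"grip": 0, "linear": [-80, -325, -3], "rot": [0, 0, -0.5]}
    - {"grip": 0, "linear": [-90, -365, -3], "rot": [0, 0, -0.5]}
    - {"grip": 0, "linear": [-92, -374, -3], "rot": [0, 0, -0.5]}
    - {"grip": 0, "linear": [-92, -374, -3], "rot": [0, 0, -0.5]}

```text
clock: 16.2
position: [550.2, -100.0, 227.5]
ee_rot: [-0.117, 0.993, 0.002, 0.002]
contact_force: [-0.2, -0.3, -3.2]
gripper_width: 8.6
grasp_force: 60.3
```

Run:
```python
from h import *
st()
S,t=stage(); n=S.apply([0,0,1]); y=S.apply([0,1,0])
plan((t+n*(28.5+120),-n,y,"hover120"),(t+n*(28.5+40),-n,y,"hover40"))
```

```text
{'clock': 16.2, 'joints': [0.108, 0.275, -0.162, -0.004, -1.131, -1.443], 'position': [550.15, -99.956, 227.536], 'ee_rot': [-0.117, 0.993, 0.002, 0.002], 'contact_force': [-0.15, -0.292, -3.188], 'wrist_torque': [0.01, 0.016, 0.02], 'gripper_width': 8.592, 'grasp_force': 60.255}
hover120 lin [ 132.3 -195.6   -2.4] rot [ 0.003 -0.581 -0.   ] alt [-0.9   -0.005  3.01 ]
hover40 lin [  88.4 -195.9   64.5] rot [ 0.003 -0.581 -0.   ] alt [-0.9   -0.005  3.01 ]
```

Request:
arm_command:
  rows:
    - {"grip": 0, "linear": [25, -35, -2.4], "rot": [0, -0.08, 0]}
    - {"grip": 0, "linear": [52, -75, -2.4], "rot": [0, -0.2, 0]}
    - {"grip": 0, "linear": [78, -115, -2.4], "rot": [0, -0.32, 0]}
    - {"grip": 0, "linear": [105, -155, -2.4], "rot": [0, -0.45, 0]}
    - {"grip": 0, "linear": [125, -185, -2.4], "rot": [0.003, -0.54, 0]}
    - {"grip": 0, "linear": [132, -195.5, -2.4], "rot": [0.003, -0.581, 0]}
    - {"grip": 0, "linear": [132, -195.5, -2.4], "rot": [0.003, -0.581, 0]}
    - {"grip": 0, "linear": [132, -195.5, -2.4], "rot": [0.003, -0.581, 0]}

```text
clock: 17.2
position: [468.4, -319.5, 229.6]
ee_rot: [-0.113, 0.951, 0.034, 0.287]
contact_force: [0.2, 0.3, -2.6]
gripper_width: 8.7
grasp_force: 60.3
```

```bash
cat > look.py <<'E'
from h import *
import sys
off=28.5
st()
S,t=stage(); n=S.apply([0,0,1]); y=S.apply([0,1,0])
a=avg("scene",3);b=avg("top",3)
s=arm.read_state(); T=R.from_quat(s["ee_rot"]); p=np.array(s["position"])
# cover in tool frame: z_cover=-tool z, y_cover=tool y
C=T*R.from_euler("x",np.pi); cp=p+T.apply([0,0,off])
print("cover est in stage frame",np.round(S.inv().apply(cp-t),1),np.round((S.inv()*C).as_rotvec()/D,2))
mk=lambda x:(C*R.from_rotvec([x[3],x[4],x[5]]),cp+C.apply(x[:3]))
UND=rect(55,85,0)
pri=lambda x:np.r_[np.array(x[:3])/3,np.array(x[3:])/(1.5*D)]*3
x,*q=rapid([(b,PLATE)],mk,np.zeros(6),rng=3,prior=pri); print("top",np.round(x[:3],1),np.round(x[3:]/D,2),q)
x,*q=rapid([(a,PLATE),(b,PLATE)],mk,np.zeros(6),rng=3,prior=pri); print("both",np.round(x[:3],1),np.round(x[3:]/D,2),q)
d=[(mk(np.zeros(6)),PLATE+BAR,(0,255,0)),(stage(),FACE,(0,0,255))]
cv2.imwrite("pics/%s.png"%sys.argv[1],np.hstack([crop(b,(416,235),50,(400,400),d),crop(a,(185,255),60,(400,400),d)]))
for h in (30,10,4,0): plan((t+n*(off+h),-n,y,"hover%d"%h))
E
python3 look.py l1
```

```text
{'clock': 17.2, 'joints': [-0.571, 0.17, -0.219, -0.568, -0.837, -0.45], 'position': [468.391, -319.453, 229.551], 'ee_rot': [-0.113, 0.951, 0.034, 0.287], 'contact_force': [0.239, 0.276, -2.621], 'wrist_torque': [-0.33, 1.574, -0.028], 'gripper_width': 8.708, 'grasp_force': 60.323}
cover est in stage frame [  2.1   0.8 120. ] [ 1.9000e-01  1.1000e-01 -1.7986e+02]
top [-0.2 -0.7 -0.2] [-0.   -0.12  0.01] [np.float64(0.31326079868813067), 42]
both [-0.2 -1.   0.4] [-0.04 -0.81 -0.  ] [np.float64(0.32603410393198007), 90]
hover30 lin [ 2.2 -0.9 90. ] rot [0.001 0.002 0.002] alt [-3.000e-03  2.000e-03 -3.139e+00]
hover10 lin [  2.3  -0.9 110. ] rot [0.001 0.002 0.002] alt [-3.000e-03  2.000e-03 -3.139e+00]
hover4 lin [  2.3  -0.9 116. ] rot [0.001 0.002 0.002] alt [-3.000e-03  2.000e-03 -3.139e+00]
hover0 lin [  2.3  -0.9 120. ] rot [0.001 0.002 0.002] alt [-3.000e-03  2.000e-03 -3.139e+00]
```

View pics/l1.png

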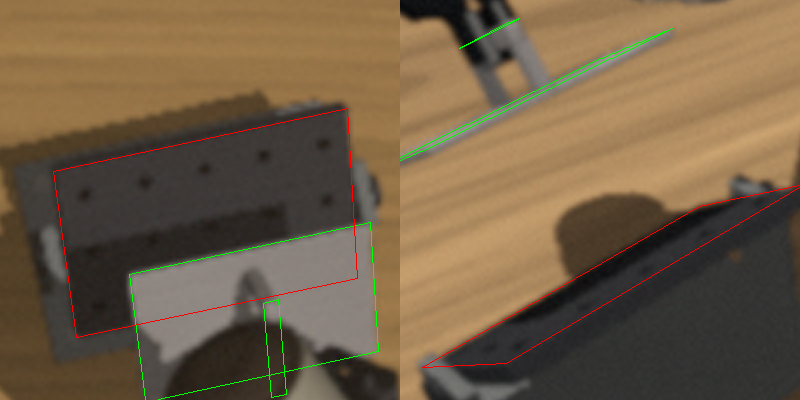

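The top crop shows the cover square to the stage, and the red stage outline agrees with the face. In the scene crop the cover is nearly edge-on and parallel to the stage plane. I'll approach along the normal.

Request:
arm_command:
  rows:
    - {"grip": 0, "linear": [1, 0, 25], "rot": [0.001, 0.002, 0.002]}
    - {"grip": 0, "linear": [1, 0, 55], "rot": [0.001, 0.002, 0.002]}
    - {"grip": 0, "linear": [1, 0, 80], "rot": [0.001, 0.002, 0.002]}
    - {"grip": 0, "linear": [1, 0, 95], "rot": [0.001, 0.002, 0.002]}
    - {"grip": 0, "linear": [1, 0, 104], "rot": [0.001, 0.002, 0.002]}
    - {"grip": 0, "linear": [1, 0, 108], "rot": [0.001, 0.002, 0.002]}
    - {"grip": 0, "linear": [1, 0, 108], "rot": [0.001, 0.002, 0.002]}
    - {"grip": 0, "linear": [1, 0, 108], "rot": [0.001, 0.002, 0.002]}

```text
clock: 18.5
position: [525.4, -307.3, 140.2]
ee_rot: [-0.111, 0.951, 0.033, 0.287]
contact_force: [0.1, 0.1, -3.7]
gripper_width: 8.5
grasp_force: 60.3
```

```bash
python3 look.py l2
```

```text
{'clock': 18.5, 'joints': [-0.501, 0.327, -0.237, -0.651, -0.655, -0.382], 'position': [525.421, -307.269, 140.205], 'ee_rot': [-0.111, 0.951, 0.033, 0.287], 'contact_force': [0.099, 0.051, -3.698], 'wrist_torque': [-0.398, 1.598, -0.05], 'gripper_width': 8.48, 'grasp_force': 60.264}
cover est in stage frame [ 0.8 -0.  12.5] [-4.0000e-02  9.0000e-02  1.7995e+02]
top [ 0.1 -0.4  0.1] [-0.   -0.06  0.02] [np.float64(0.284591750682656), 46]
both [ 2.   0.2 -3.1] [ 0.38 -0.08  0.05] [np.float64(0.4475793350894816), 94]
hover30 lin [  0.8  -0.  -17.5] rot [-0.001  0.    -0.001] alt [1.000e-03 2.000e-03 3.141e+00]
hover10 lin [ 0.8 -0.   2.5] rot [-0.001  0.    -0.001] alt [1.000e-03 2.000e-03 3.141e+00]
hover4 lin [ 0.8 -0.   8.5] rot [-0.001  0.    -0.001] alt [1.000e-03 2.000e-03 3.141e+00]
hover0 lin [ 0.8  0.  12.5] rot [-0.001  0.    -0.001] alt [1.000e-03 2.000e-03 3.141e+00]
```

View pics/l2.png

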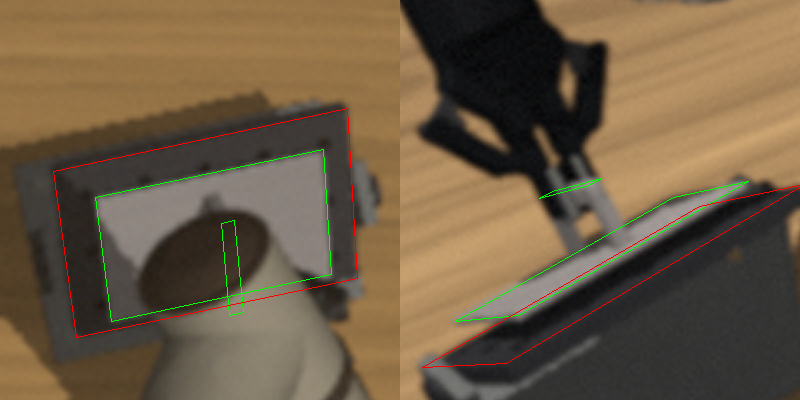

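Request:
arm_command:
  rows:
    - {"grip": 0, "linear": [0.8, 0, 4], "rot": [0, 0, 0]}
    - {"grip": 0, "linear": [0.8, 0, 8], "rot": [0, 0, 0]}
    - {"grip": 0, "linear": [0.8, 0, 10], "rot": [0, 0, 0]}
    - {"grip": 0, "linear": [0.8, 0, 11], "rot": [0, 0, 0]}
    - {"grip": 0, "linear": [0.8, 0, 12], "rot": [0, 0, 0]}
    - {"grip": 0, "linear": [0.8, 0, 12], "rot": [0, 0, 0]}

```text
clock: 19.55
position: [531.2, -305.6, 129.0]
ee_rot: [-0.111, 0.951, 0.033, 0.286]
contact_force: [0.0, 0.1, -3.2]
gripper_width: 8.5
grasp_force: 60.3
```

```bash
cat > pr.py <<'E'
from h import *
st()
s=arm.read_state(); S,t=stage(); T=R.from_quat(s["ee_rot"]); p=np.array(s["position"])
f=np.array(s["contact_force"])-[0.1,0.05,-3.2]; m=np.array(s["wrist_torque"])-[-.398,1.598,-.05]
C=T*R.from_euler("x",np.pi)
print("tcp in stage",np.round(S.inv().apply(p-t),2),"rot",np.round((S.inv()*T).as_rotvec()/D,2),"f stage",np.round(S.inv().apply(f),2),"m stage(world ax)",np.round(S.inv().apply(m),3),"m raw tool?",np.round(m,3))
E
python3 pr.py
```

```text
{'clock': 19.55, 'joints': [-0.495, 0.347, -0.236, -0.665, -0.638, -0.37], 'position': [531.244, -305.624, 129.027], 'ee_rot': [-0.111, 0.951, 0.033, 0.286], 'contact_force': [0.036, 0.14, -3.216], 'wrist_torque': [-0.376, 1.643, -0.028], 'gripper_width': 8.483, 'grasp_force': 60.324}
tcp in stage [2.00e-02 6.00e-02 2.88e+01] rot [ 8.0000e-02  1.7998e+02 -7.0000e-02] f stage [-0.04  0.1   0.01] m stage(world ax) [0.039 0.039 0.001] m raw tool? [0.022 0.045 0.022]
```

Still free at the nominal plane; continue in 1 mm steps.

Request:
arm_command:
  rows:
    - {"grip": 0, "linear": [0, 0, 1], "rot": [0, 0, 0]}
    - {"grip": 0, "linear": [0, 0, 2], "rot": [0, 0, 0]}
    - {"grip": 0, "linear": [0, 0, 2], "rot": [0, 0, 0]}

```text
clock: 19.92
position: [531.6, -305.7, 128.3]
ee_rot: [-0.112, 0.951, 0.033, 0.286]
contact_force: [-6.5, -0.5, 3.3]
gripper_width: 8.6
grasp_force: 61.6
```

```bash
python3 pr.py
```

```text
{'clock': 19.925, 'joints': [-0.495, 0.348, -0.236, -0.665, -0.637, -0.368], 'position': [531.572, -305.665, 128.343], 'ee_rot': [-0.112, 0.951, 0.033, 0.286], 'contact_force': [-6.478, -0.479, 3.314], 'wrist_torque': [-0.13, 1.921, 0.212], 'gripper_width': 8.573, 'grasp_force': 61.578}
tcp in stage [-0.1  -0.06 28.06] rot [ 1.0000e-02  1.7999e+02 -8.0000e-02] f stage [-1.84  1.01  9.03] m stage(world ax) [0.424 0.252 0.033] m raw tool? [0.268 0.323 0.262]
```

Request:
arm_command:
  rows:
    - {"grip": 0, "linear": [0, 0, 0], "rot": [-0.006, 0, 0]}
    - {"grip": 0, "linear": [0, 0, 0], "rot": [-0.006, 0, 0]}
    - {"grip": 0, "linear": [0, 0, 0], "rot": [-0.006, 0, 0]}

```text
clock: 20.3
position: [531.6, -305.6, 128.4]
ee_rot: [-0.112, 0.951, 0.036, 0.286]
contact_force: [-5.4, -0.2, 3.8]
gripper_width: 8.8
grasp_force: 61.6
```

```bash
python3 pr.py; python3 look.py l3
```

```text
{'clock': 20.3, 'joints': [-0.498, 0.35, -0.232, -0.668, -0.646, -0.364], 'position': [531.574, -305.605, 128.378], 'ee_rot': [-0.112, 0.951, 0.036, 0.286], 'contact_force': [-5.437, -0.241, 3.806], 'wrist_torque': [-0.086, 1.885, 0.271], 'gripper_width': 8.81, 'grasp_force': 61.579}
tcp in stage [-0.06 -0.   28.08] rot [1.0000e-02 1.7998e+02 4.6000e-01] f stage [-0.68  1.    8.85] m stage(world ax) [0.486 0.206 0.064] m raw tool? [0.312 0.287 0.321]
{'clock': 20.3, 'joints': [-0.498, 0.35, -0.232, -0.668, -0.646, -0.364], 'position': [531.574, -305.605, 128.378], 'ee_rot': [-0.112, 0.951, 0.036, 0.286], 'contact_force': [-5.437, -0.241, 3.806], 'wrist_torque': [-0.086, 1.885, 0.271], 'gripper_width': 8.81, 'grasp_force': 61.579}
cover est in stage frame [-0.1  0.1 -0.4] [-3.0000e-02 -4.6000e-01  1.7999e+02]
top [-0.  -0.3 -0. ] [-0.02 -0.02  0.01] [np.float64(0.22932587397843185), 46]
both [ 0.7 -0.1 -2.3] [0.47 0.16 0.08] [np.float64(0.37472713980534894), 93]
hover30 lin [ -0.1   0.2 -30.4] rot [ 0.005  0.    -0.   ] alt [ 0.    -0.008  3.141]
hover10 lin [ -0.1   0.1 -10.4] rot [ 0.005  0.    -0.   ] alt [ 0.    -0.008  3.141]
hover4 lin [-0.1  0.  -4.4] rot [ 0.005  0.    -0.   ] alt [ 0.    -0.008  3.141]
hover0 lin [-0.1  0.  -0.4] rot [ 0.005  0.    -0.   ] alt [ 0.    -0.008  3.141]
```

View pics/l3.png

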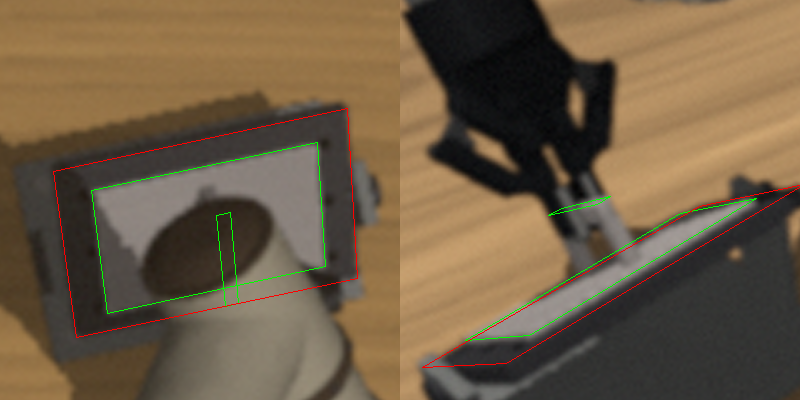

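```bash
sed -n '/^from/,/^for sh/p' fit2.py | sed '$d' > f3.py
cat >> f3.py <<'E'
for kw in ({"z":1},{"z":1,"s":1}):
    def r2(x):
        x=x.copy()
        if "z" in kw: x[6]=105
        if "s" in kw: x[4:6]=50,45
        return res(x)
    f=least_squares(r2,(545,-301,.23,.5,50,45,105),loss="soft_l1"); print(kw,f.x,f.x[2:4]/D,f.cost)
    J=f.jac[:,:4]; print("sd",np.sqrt(np.diag(np.linalg.inv(J.T@J)))*[1,1,57.3,57.3])
E
python3 f3.py
```

```text
{'z': 1} [ 546.75 -302.71    0.24    0.6    50.47   45.12  105.  ] [13.47 34.42] 10.574760777945345
sd [0.2  0.2  0.16 0.39]
{'z': 1, 's': 1} [ 546.72 -302.68    0.23    0.59   50.     45.    105.  ] [13.45 33.94] 11.410548223436326
sd [0.21 0.19 0.17 0.4 ]
```

Request:
arm_command:
  rows:
    - {"grip": 0, "linear": [0, 0, 0.1], "rot": [0.006, 0, 0]}
    - {"grip": 0, "linear": [0, 0, 0.1], "rot": [0.006, 0, 0]}
    - {"grip": 0, "linear": [0, 0, 0.1], "rot": [0.006, 0, 0]}
    - {"grip": 0, "linear": [0, 0, 0.1], "rot": [0.006, 0, 0]}

```text
clock: 21.1
position: [531.6, -305.7, 128.4]
ee_rot: [-0.111, 0.951, 0.033, 0.286]
contact_force: [-6.1, -0.4, 4.7]
gripper_width: 8.5
grasp_force: 61.7
```

```bash
python3 pr.py
```

```text
{'clock': 21.1, 'joints': [-0.495, 0.348, -0.236, -0.665, -0.637, -0.368], 'position': [531.554, -305.702, 128.359], 'ee_rot': [-0.111, 0.951, 0.033, 0.286], 'contact_force': [-6.055, -0.428, 4.7], 'wrist_torque': [-0.079, 1.932, 0.255], 'gripper_width': 8.492, 'grasp_force': 61.664}
tcp in stage [-0.11 -0.09 28.08] rot [ 1.0000e-02  1.7998e+02 -9.0000e-02] f stage [-0.73  0.96  9.95] m stage(world ax) [0.492 0.251 0.04 ] m raw tool? [0.319 0.334 0.305]
```

Force is 10 N. A small pitch probe toward the refined tilt estimate (33.9°) will check flushness: an edge contact would change the force by about 3 N.

Request:
arm_command:
  rows:
    - {"grip": 0, "linear": [0, 0, 0], "rot": [0, -0.007, 0]}
    - {"grip": 0, "linear": [0, 0, 0], "rot": [0, -0.007, 0]}
    - {"grip": 0, "linear": [0, 0, 0], "rot": [0, -0.007, 0]}
    - {"grip": 0, "linear": [0, 0, 0], "rot": [0, -0.007, 0]}

```text
clock: 21.6
position: [531.7, -305.7, 128.4]
ee_rot: [-0.111, 0.95, 0.034, 0.29]
contact_force: [-6.1, 0.4, 4.5]
gripper_width: 8.7
grasp_force: 61.7
```

```bash
python3 pr.py
```

```text
{'clock': 21.6, 'joints': [-0.5, 0.348, -0.236, -0.678, -0.637, -0.354], 'position': [531.655, -305.656, 128.442], 'ee_rot': [-0.111, 0.95, 0.034, 0.29], 'contact_force': [-6.065, 0.395, 4.458], 'wrist_torque': [-0.078, 2.053, 0.265], 'gripper_width': 8.694, 'grasp_force': 61.655}
tcp in stage [ 0.03 -0.07 28.09] rot [-1.0000e-02  1.7958e+02 -9.0000e-02] f stage [-0.71  1.76  9.65] m stage(world ax) [0.521 0.368 0.032] m raw tool? [0.32  0.455 0.315]
```

Force stayed put and the moment rose elastically, so the plate is flush and only the pads twist. Return to slightly past nominal, where the grip is relaxed.

Request:
arm_command:
  rows:
    - {"grip": 0, "linear": [0, 0, 0], "rot": [0, 0.01, 0]}
    - {"grip": 0, "linear": [0, 0, 0], "rot": [0, 0.01, 0]}
    - {"grip": 0, "linear": [0, 0, 0], "rot": [0, 0.01, 0]}
    - {"grip": 0, "linear": [0, 0, 0], "rot": [0, 0.01, 0]}
    - {"grip": 0, "linear": [0, 0, 0], "rot": [0, 0.01, 0]}
    - {"grip": 0, "linear": [0, 0, 0], "rot": [0, 0.01, 0]}

```text
clock: 22.35
position: [531.5, -305.7, 128.3]
ee_rot: [-0.112, 0.951, 0.033, 0.285]
contact_force: [-6.2, -1.5, 4.2]
gripper_width: 8.5
grasp_force: 61.7
```

```bash
python3 pr.py
python3 - <<'E'
from h import *
b=avg("top",4); a=avg("scene",4)
s=arm.read_state(); T=R.from_quat(s["ee_rot"]); C=T*R.from_euler("x",np.pi); cp=np.array(s["position"])+T.apply([0,0,28.1])
S,t=stage(546.7,-302.6); mk=lambda x:(C*R.from_rotvec([0,0,x[2]]),cp+C.apply([x[0],x[1],0]))
x,*q=rapid([(b,PLATE)],mk,np.zeros(3),rng=3); P=mk(x); print("top fit cover in stage",S.inv().apply(P[1]-t).round(2),x[2]/D,q)
print(rapid([(a,circ(29,60))],lambda x:pose((x[0],x[1],26),0),(550,4))[:2])
E
```

```text
{'clock': 22.35, 'joints': [-0.493, 0.348, -0.236, -0.66, -0.637, -0.374], 'position': [531.533, -305.696, 128.335], 'ee_rot': [-0.112, 0.951, 0.033, 0.285], 'contact_force': [-6.184, -1.534, 4.215], 'wrist_torque': [-0.062, 1.945, 0.236], 'gripper_width': 8.459, 'grasp_force': 61.663}
tcp in stage [-0.14 -0.08 28.07] rot [-1.0000e-02 -1.7984e+02  9.0000e-02] f stage [-1.31 -0.08  9.76] m stage(world ax) [0.498 0.259 0.013] m raw tool? [0.336 0.347 0.286]
top fit cover in stage [ 0.53  1.26 -0.09] 0.03896792871582219 [np.float64(0.2735409668565514), 46]
(array([550.63406847,   2.62051696]), np.float64(0.30842553190159006))
```

```bash
python3 -c "
from bench import job
print(job.job_done())"
```

```text
the job is handed in; nothing more can be done
None
```

I handed the job in with the cup nested fully home in the matching bench cup and released, and the cover still gripped and pressed flush on the stage at about 9.8 N, within about 1.5 mm of centre and square to under a degree.

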